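Snap the cap back on the spice jar

ROBOT

A 6-joint arm with a two-finger parallel gripper is mounted at the origin on the work surface. World frame = base frame: x ahead of the robot, y to its left, z up, the work surface at z = 0. Lengths are in m, angles in degrees, forces in N, time in s.
With the tool pointing down it reaches from about 0.4 to 0.825 m from the base axis. Payload 7 kg.
Tool frame: the origin (TCP) lies at the very end of the fingers, on their centre line; the grasp point (between the pads) lies 19 mm behind it (r.hold_point_z is the distance from the TCP to the grasp point, in m); z points along the fingers, y is the direction in which the jaws open and shut (so a half turn about z gives the same grasp; the last joint's range is limited). The gripper opens to 88 mm and grips with 3 to 60 N. Pads are 19 mm wide; open, the fingers measure 130 mm over their backs; the gripper's body (78 mm by 193 mm) begins 47 mm behind the grasp point.
Start: joints at [79.647, 20.546, 0.682, 0, -70.136, -16.507], TCP at [0.305, 0.602, 0.227] pointing down, gripper open.
Joint ranges: [-176.03, 176.03], [-82.01, 121.73], [-58.28, 71.71], [-173.87, 95.51], [-174.79, -0.11], [-173.66, 173.66]. Speed limits (degrees/s): [136.94, 136.94, 172.46, 180, 180, 180].

INTERFACE

Orientations are given as [roll, pitch, yaw] about the fixed x, y, z axes, in that order (R = Rz(yaw) Ry(pitch) Rx(roll)).
In Python, from plant import r gives the robot as it stands. The module is installed in compiled form; this text tells all that it offers.
- The arm moves only by the shell command python3 -m inch 'ROWS' [FORCE]. ROWS is text: rows parted by semicolons, each of 7 numbers parted by spaces: the shift along the tool's x, y, z in m, then the turn, a rotation vector about the tool's x, y, z in rad, then the opening, from 0 (shut) to 1 (fully open). In form: tx ty tz ax ay az jaw; .... A call has 1 to 20 rows; each row shifts and turns the commanded pose from where the row before left it, along the tool's axes as they then stand; what a row does not reach is not made up. A row lasts 1/12 s, in which the tool goes at most 41.7 mm and 7.16 degrees, less where a joint would pass 70% of its speed; a pose out of reach is approached as far as the arm can. A call with a gripper value outside its range is refused whole. The fingers move at their own pace and stop on an object; FORCE is the grip in N (left out, the last holds). Time passes only in rows, so rows that do not move let the fingers close. It gives the time, the measured TCP pose, the force and the opening at its end, in the units of the state.
- r.get_state(): the state, without advancing time (a new reading comes with each control period).
- r.capture(name): name is "scene" or "top"; returns the picture (400x640x3 uint8, red, green, blue); there is no depth.
- r.camera_params(name): a dict with "vfov" (degrees; the focal length in pixels is half the picture's height over the tangent of half this angle, whatever the lens; pixels are square), "cx", "cy" (the principal point, pixels), "distortion" ([k1, k2, p1, p2, k3] as OpenCV has them; the pictures are not rectified), "R" (3x3) and "t" (3): a world point X has camera coordinates R X + t. Camera axes: x right, y down, z forward; pixel columns grow to the right and rows downward; lengths in m; the calibration is good to about 2 mm. A picture is of the moment at which its call begins. camera_params takes no time and is no camera call.
- r.close_job(): hands the job in, once; it reports no verdict.
Trained networks look in the newest picture that a camera, given by its name, has taken for a name from the list of things; names that differ only in an ending like _2 or _b are one class to them, and where a whole thing is asked for, a point or a joint stands for the part that bears it (a point fixed in the world has none). Each returns a list of dicts, best first, with "p" (0 to 1); they miss things now and then, are a little off and sometimes report something else, mostly with a low value. They report only what shows in the picture. A call takes as long as a camera call. They do not tell look-alikes from the thing itself.
- r.recognise(target, camera): "xy" ([column, row] in pixels, amid what is visible of it).
The state is a dict: "time_s": time; "joints": joint angles; "qd": joint speeds; "joint_torque": joint torques, N m; "tcp_pos": TCP position; "eef_rot": TCP orientation; "contact_force": force on the tool from outside, world axes, zero at the start; "moment": the same for the moment, N m; "gripper_width": finger opening in m.
Only numpy, scipy, OpenCV 4.12 (cv2) and the standard library are available. Lean on these libraries where they do the work, as an engineer would, in place of code of your own. Each camera call takes 0.05 s, during which the arm holds its last target.

TASK

Put the loose red cap on the open spice jar where it stands and press it straight down until it clicks fully home over the neck. Do not let up at the click: keep pressing down firmly, and finish like that, with the gripper still on the cap and pushing. Leave the other jars and the pepper mill alone.

Things in the scene. Friction and masses are not known exactly. Their poses are not given: they have to be found in the camera images.
- cap: The loose red snap cap, 48 mm across, 26 mm tall, fluted side, closed flat top, standing open side down on the counter. Origin: centre of its lower (open) rim; z up through the top. Round, so it can be gripped across its 48 mm at any yaw. Inside: a 3 mm thick top and twelve small sprung catches 6 mm above the rim. About 50 g.
- cap_top (a point): Centre of the cap's outer top face, 26 mm above its rim. On the jar: the catches touch the neck with the rim about 93 mm above the jar's underside; the push then climbs to some 8 to 15 N at about 88 mm, where the catches jump the bead, the force drops suddenly and the cap snaps down. Fully home: rim at 83 mm, cap top at 109 mm. A steady push of 10 to 20 N after that is right.
- open_jar: The open glass spice jar, loose and upright: round body 50 mm across and 74 mm tall, orange label, brown spice inside; a shoulder slopes in up to 82 mm; then a white plastic neck with sprinkle holes, up to 106 mm. Origin: centre of its underside; z up. About 0.2 kg.
- jar_mouth (a point): Centre of the flat top of the open jar's neck, 106 mm above the jar's underside. The neck is 25 mm across here and widens downwards to a bead 38 mm across at 94.5 to 93 mm; below that it is 31 mm across.
- red_jar: Bystander: a closed spice jar with a red cap, 50 mm across, 109 mm tall, loose. Origin: centre of its underside.
- green_jar: Bystander: a closed spice jar with a green cap, 50 mm across, 109 mm tall, loose. Origin: centre of its underside.
- pepper_mill: Bystander: a glass pepper mill with a black top, 48 mm across, 130 mm tall, loose. Origin: centre of its underside.
- counter: The dark stone kitchen counter that everything stands on, fixed; its top is the work surface, at height 0. Origin: on the top, in the middle of the working area.
Mind the look-alikes: they are no part of the job. What is shaped like the open_jar but purple is not meant.

How it is judged:
By the outcome, as a careful person would: the job done as asked, in the order asked, and still so for the second after the job is handed in, while the arm keeps its last pose, push and grip.
It also fails if it takes over 46 s, if anything falls off the work surface, if the arm or the gripper's body presses on something with over 40 N, if the wrist force passes 120 N, or if a joint passes its speed limit or range.

## Working session

There is one attempt and no reset: what is moved stays moved. The work goes in short steps, Python scripts to look and compute and a shell command to move; the robot and the scene stay as the last step left them, time stands still between calls to the robot, and variables do not carry over. Pictures are saved under pics/ and viewed, and the job is handed in when it is done.

```bash
mkdir -p pics; python3 - <<'E'
from plant import r
import cv2, json
print(r.get_state())
for c in ("scene","top"):
    im=r.capture(c); cv2.imwrite(f"pics/{c}0.png",im[:,:,::-1])
    p=r.camera_params(c); print(c,p)
    for t in ("cap","open_jar","jar_mouth","red_jar","green_jar","pepper_mill","cap_top"):
        print(t,[(d['xy'],round(d['p'],2)) for d in r.recognise(t,c)])
print(r.hold_point_z)
E
```

```text
{'time_s': 0.0, 'joints': array([ 7.96464521e+01,  2.05919295e+01,  6.35648545e-01, -1.90387053e-02,
       -7.01353801e+01, -1.65083369e+01]), 'qd': array([-0.0041623 ,  0.0746473 ,  0.00717615,  0.00231193,  0.07656195,
        0.01867235]), 'joint_torque': array([ 6.50367638e-04, -5.82714164e+01,  2.93042511e+01,  6.99714705e+00,
        6.67290558e-03, -1.60158006e-04]), 'tcp_pos': array([0.30479118, 0.60174477, 0.22563474]), 'eef_rot': array([ 1.79907031e+02, -8.88840333e-03, -2.68683613e+01]), 'contact_force': array([-0.42050643,  0.53032506, -0.40145785]), 'moment': array([ 0.00603632,  0.04374862, -0.05196655]), 'gripper_width': 0.08761200712853483}
scene {'vfov': 56.10419856322987, 'cx': 317.85520331761484, 'cy': 196.16294575277138, 'distortion': array([-0.0688079,  0.       ,  0.       ,  0.       ,  0.       ]), 'R': array([[ 0.79503741,  0.60635476,  0.01579309],
       [ 0.44910744, -0.57095859, -0.68724726],
       [-0.40769844,  0.55348007, -0.72625188]]), 't': array([-0.42285598, -0.20467231,  1.17889934])}
cap [([274.7, 211.2], 0.71)]
open_jar [([270.1, 290.3], 0.87)
[... 264 characters left out ...]
.580098252998, 'cy': 196.86532707856577, 'distortion': array([0.03369461, 0.        , 0.        , 0.        , 0.        ]), 'R': array([[ 8.12919858e-04, -9.99993993e-01,  3.36931523e-03],
       [-9.88068791e-01, -1.32212857e-03, -1.54007521e-01],
       [ 1.54011050e-01, -3.20391946e-03, -9.88063931e-01]]), 't': array([-0.00899088,  0.5781131 ,  0.95518332])}
cap [([346.8, 247.9], 0.74), ([272.5, 182.9], 0.29)]
open_jar [([446.7, 146.5], 0.69), ([422.4, 220.4], 0.6)]
jar_mouth [([420.0, 221.5], 0.97), ([424.0, 185.5], 0.83), ([450.2, 149.3], 0.8)]
red_jar [([364.2, 188.4], 0.75)]
green_jar [([274.8, 184.6], 0.55)]
pepper_mill [([195.1, 175.7], 0.88)]
cap_top [([347.4, 250.6], 0.73)]
0.0188
```

View pics/scene0.png

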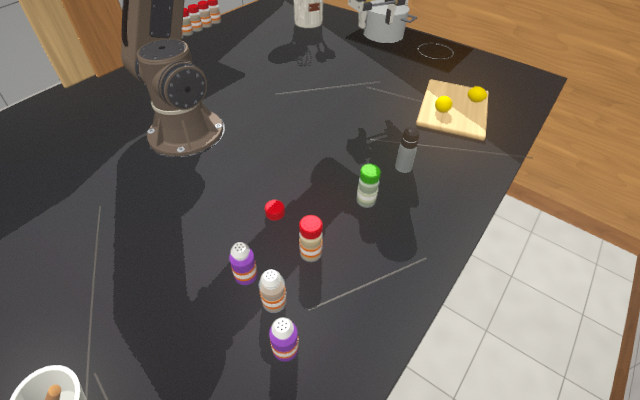

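View pics/top0.png

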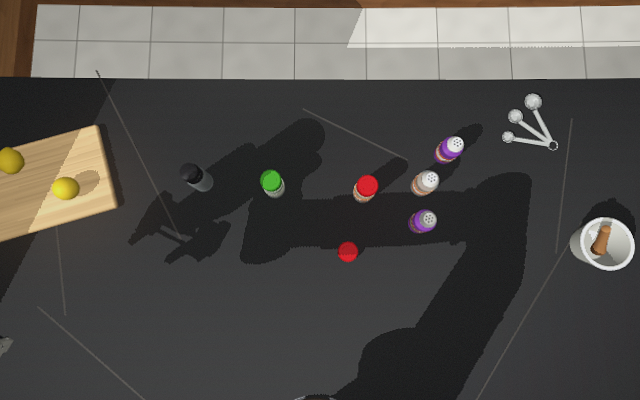

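```bash
python3 - <<'E'
import cv2
a=cv2.imread('pics/scene0.png')[190:390,200:360]; b=cv2.imread('pics/top0.png')[120:280,310:490]
cv2.imwrite('pics/cropS.png',cv2.resize(a,None,fx=3,fy=3,interpolation=cv2.INTER_CUBIC))
cv2.imwrite('pics/cropT.png',cv2.resize(b,None,fx=3.6,fy=3.6,interpolation=cv2.INTER_CUBIC))
E
```

```text
(no output)
```

View pics/cropS.png

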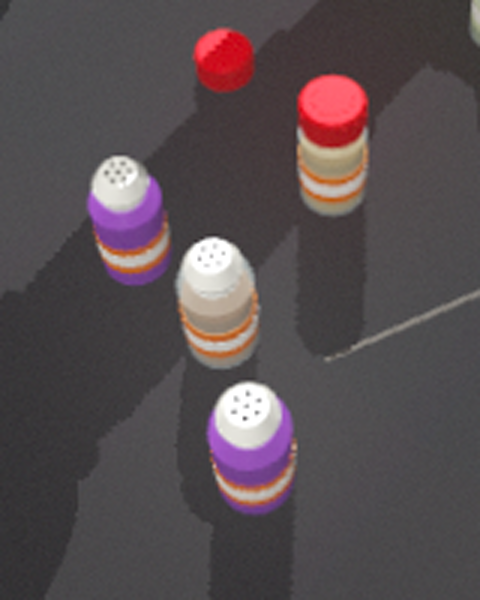

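View pics/cropT.png

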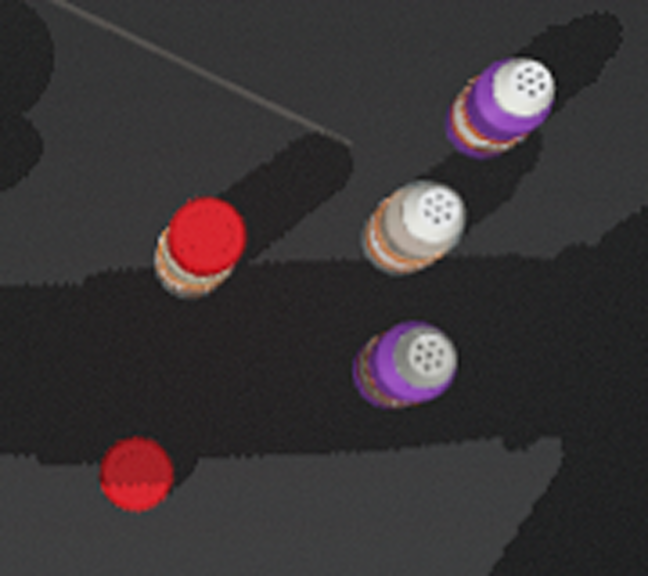

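The candidates for the open jar in the scene picture are a purple jar at (242,261), a clear jar with brown spice at (271,290) and a purple jar at (283,340). In the top picture they are at (422,220), (425,183) and (449,149). By the description I choose the clear one in the middle, and both close crops confirm it.

The loose cap is red and low, at scene (275,210) and top (347,251). The red-capped jar, at scene (310,237), is a bystander.

Next I'll measure.

```bash
cat > h.py <<'E'
import numpy as np, cv2
from scipy.optimize import least_squares
from plant import r
def cam(n):
    p=r.camera_params(n); f=200/np.tan(np.radians(p['vfov']/2))
    return np.array([[f,0,p['cx']],[0,f,p['cy']],[0,0,1]]),p['distortion'],np.array(p['R']),np.array(p['t'])
def proj(n,X):
    K,d,R,t=cam(n); return cv2.projectPoints(np.float64(X).reshape(-1,1,3),cv2.Rodrigues(R)[0],t,K,d)[0].reshape(-1,2)
def onplane(n,uv,z):
    K,d,R,t=cam(n); q=cv2.undistortPoints(np.float64([[uv]]),K,d).ravel()
    v=R.T@np.array([q[0],q[1],1]); c=-R.T@t; return c+v*(z-c[2])/v[2]
def tri(obs):
    return least_squares(lambda X:np.concatenate([proj(n,X)[0]-uv for n,uv in obs]),[.6,0,.1])
def prof(xy,pr,n=48,z0=0):
    a=np.linspace(0,2*np.pi,n,endpoint=False)
    return np.concatenate([np.c_[xy[0]+rr*np.cos(a),xy[1]+rr*np.sin(a),0*a+z+z0] for rr,z in pr])
def silh(n,P):
    return cv2.convexHull(proj(n,P).astype(np.float32)).reshape(-1,2)
E
python3 - <<'E'
from h import *
S=cv2.imread('pics/scene0.png');T=cv2.imread('pics/top0.png')
def red(im,uv):
    h=cv2.cvtColor(im,cv2.COLOR_BGR2HSV); m=(((h[...,0]<8)|(h[...,0]>172))&(h[...,1]>150)&(h[...,2]>60)).astype(np.uint8)
    n,l,st,c=cv2.connectedComponentsWithStats(m); k=l[int(uv[1]),int(uv[0])]; return c[k],st[k]
obs={}
for n,im,uv in(("scene",S,(275,212)),("top",T,(347,251))):
    c,st=red(im,uv); obs[n]=c; print(n,c,st)
def mid(n,xy):
    h=silh(n,prof(xy,[(.024,0),(.024,.026)])); m=cv2.moments(h); return np.array([m['m10']/m['m00'],m['m01']/m['m00']]),cv2.boundingRect(h)
for ns in (["scene"],["top"],["scene","top"]):
    s=least_squares(lambda x:np.concatenate([mid(n,x)[0]-obs[n] for n in ns]),[.6,0]); print(ns,s.x,s.fun)
print([mid(n,s.x) for n in obs])
jm={"scene":np.array([(213.5)/3-.5+200,(256.5)/3-.5+190]),"top":np.array([439.5/3.6-.5+310,209.5/3.6-.5+120])}
print(jm); t=tri(list(jm.items()));print("mouth tri",t.x,t.fun)
for n in jm: print(n,onplane(n,jm[n],.106))
# jar neighbours
for nm,s_,t_ in(("pA",(119,172),(430,355)),("pB",(247,406),(531,82))):
    o=[("scene",np.array([(s_[0]+.5)/3-.5+200,(s_[1]+.5)/3-.5+190])),("top",np.array([(t_[0]+.5)/3.6-.5+310,(t_[1]+.5)/3.6-.5+120]))]
    q=tri(o);print(nm,q.x,q.fun)
for n,uv in(("scene",(333/3+200,104/3+190)),("top",(207/3.6+310,236/3.6+120))): print("red",onplane(n,uv,.109))
# overlay
xy=t.x[:2]
for n,im in(("scene",S),("top",T)):
    v=im.copy()
    for pr,cx in(([(.025,0),(.025,.074),(.019,.0945),(.0125,.106)],xy),([(.024,0),(.024,.026)],s.x)):
        h=silh(n,prof(cx,pr)); cv2.polylines(v,[np.round(h*16).astype(int)],True,(0,255,0),1,shift=4)
    x0,y0=(220,190) if n=="scene" else (330,150)
    cv2.imwrite(f'pics/ov_{n}.png',cv2.resize(v[y0:y0+130,x0:x0+130],None,fx=4,fy=4,interpolation=cv2.INTER_CUBIC))
E
```

```text
scene [274.41399417 209.75510204] [265 200  20  21 343]
top [347.38208955 251.22089552] [338 241  20  21 335]
['scene'] [ 0.4532961  -0.07721583] [-2.20509236e-06 -1.76197545e-07]
['top'] [ 0.44978435 -0.07802376] [ 7.09953781e-07 -2.61417597e-07]
['scene', 'top'] [ 0.45116873 -0.07735482] [-0.66868296 -0.3601571  -0.28306639 -0.57989843]
[(array([273.74531121, 209.39494494]), (263, 198, 21, 23)), (array([347.09902316, 250.64099709]), (336, 240, 22, 21))]
{'scene': array([270.66666667, 275.        ]), 'top': array([431.58333333, 177.69444444])}
mouth tri [ 0.61502753 -0.26216162  0.10474687] [-1.02108864  0.05660091 -0.86587195 -0.8538771 ]
scene [ 0.6170566  -0.26138877  0.106     ]
top [ 0.61280214 -0.26368686  0.106     ]
pA [ 0.52229861 -0.25298221  0.10522649] [-0.92000198  0.0263722  -0.74793488 -0.67965402]
pB [ 0.69741933 -0.32385751  0.10465548] [-0.85906151  0.05539191 -0.80332413 -0.81101557]
red [ 0.60314659 -0.12002457  0.109     ]
red [ 0.59402735 -0.11825564  0.109     ]
```

View overlays.

View pics/ov_scene.png

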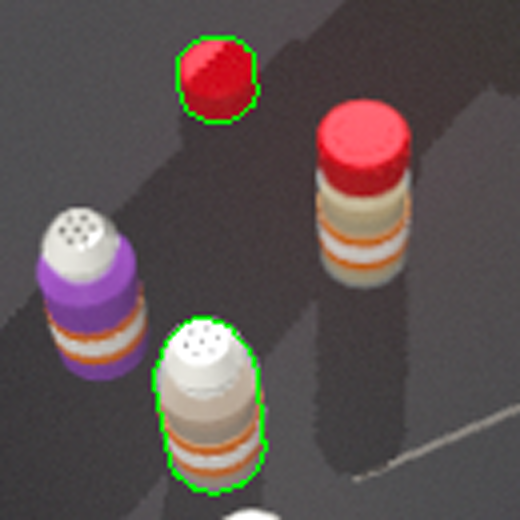

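View pics/ov_top.png

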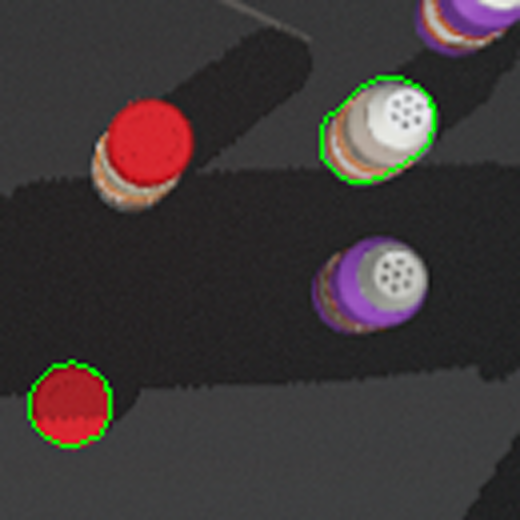

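```bash
python3 -m inch '0.0208 0.0257 0 0 0 0 1;0.0208 0.0257 0 0 0 0 1;0.0208 0.0257 0 0 0 0 1;0.0208 0.0257 0 0 0 0 1;0.0208 0.0257 0 0 0 0 1;0.0208 0.0257 0 0 0 0 1;0.0208 0.0257 0 0 0 0 1;0.0208 0.0257 0 0 0 0 1;0.0208 0.0257 0 0 0 0 1;0.0208 0.0257 0 0 0 0 1;0.0208 0.0257 0 0 0 0 1;0.0208 0.0257 0 0 0 0 1;0.0208 0.0257 0 0 0 0 1;0.0208 0.0257 0 0 0 0 1;0.0208 0.0257 0 0 0 0 1;0.0208 0.0257 0 0 0 0 1;0.0208 0.0257 0 0 0 0 1;0.0208 0.0257 0 0 0 0 1;0.0208 0.0257 0 0 0 0 1;0.0208 0.0257 0 0 0 0 1'
```

```text
time_s: 2.47
tcp_pos: [0.4439, -0.046, 0.227]
eef_rot: [-180.0, -0.0, -26.9]
contact_force: [1.1, 0.5, -0.9]
gripper_width: 0.088
```

The overlays fit both the cap and the jar within a pixel or so. Next I'll move over the cap and go part way down.

```bash
python3 -m inch '0.007 0.008 0 0 0 0 1;0.007 0.008 0 0 0 0 1;0.0067 0.0087 0 0 0 0 1;0 0 0.03 0 0 0 1;0 0 0.04 0 0 0 1;0 0 0.04 0 0 0 1;0 0 0.03 0 0 0 1;0 0 0.02 0 0 0 1;0 0 0.01 0 0 0 1;0 0 0 0 0 0 1;0 0 0 0 0 0 1'
python3 - <<'E'
from h import *
s=r.get_state(); print(s['tcp_pos'],s['eef_rot'],s['contact_force'])
from scipy.spatial.transform import Rotation as Ro
R=Ro.from_euler('xyz',s['eef_rot'],degrees=True).as_matrix()
ys=[]
for n in("scene","top"):
    im=r.capture(n)[:,:,::-1].copy(); raw=im.copy()
    c=proj(n,s['tcp_pos'])[0]
    P=[s['tcp_pos']+R@np.array([sx*.0095,sy,0]) for sy in(-.065,-.044,.044,.065) for sx in(-1,1)]
    for q in proj(n,P): cv2.circle(im,tuple(np.round(q*16).astype(int)),8,(0,255,0),-1,shift=4)
    h=silh(n,prof((.4512,-.0774),[(.024,0),(.024,.026)])); cv2.polylines(im,[np.round(h*16).astype(int)],True,(255,255,0),1,shift=4)
    x0,y0=(c-50).astype(int); x0=max(x0,0);y0=max(y0,0)
    ys.append(np.hstack([cv2.resize(q[y0:y0+100,x0:x0+100],(400,300) if 0 else (400,400),interpolation=cv2.INTER_CUBIC) for q in(raw,im)]))
    cv2.imwrite(f'pics/hov_{n}.png',ys[-1])
E
```

```text
time_s: 3.38
tcp_pos: [0.4512, -0.0758, 0.0565]
eef_rot: [180.0, 0.0, -26.8]
contact_force: [0.7, -0.0, 0.1]
gripper_width: 0.0879
[ 0.45115735 -0.07580727  0.05651012] [ 1.79954187e+02  3.64289405e-02 -2.68479681e+01] [ 0.71623743 -0.03601745  0.07621339]
```

View pics/hov_scene.png

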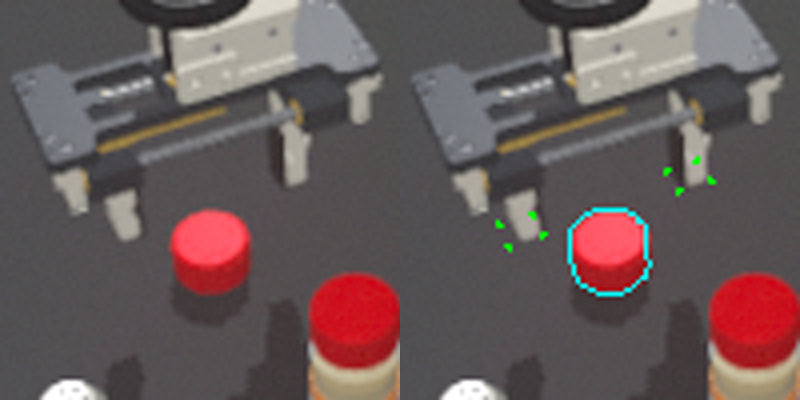

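View pics/hov_top.png

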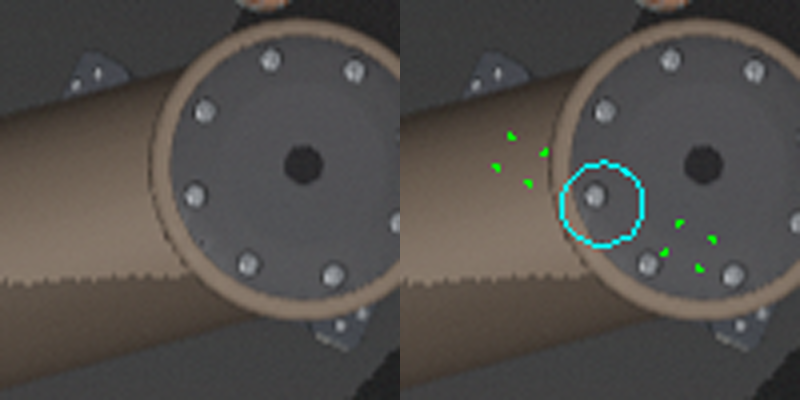

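In the scene picture the cap at (275,212) sits between the fingers, and the tip projections agree to about 1 px. In the top picture the arm hides it. I'll descend and grip.

```bash
python3 -m inch '0.0007 0.0014 0.015 0 0 0 1;0 0 0.015 0 0 0 1;0 0 0.012 0 0 0 1;0 0 0.006 0 0 0 1;0 0 0.004 0 0 0 1;0 0 0 0 0 0 1;0 0 0 0 0 0 1;0 0 0 0 0 0 1' 10; python3 -c "
from plant import r
s=r.get_state();print(s['tcp_pos'],s['contact_force'],s['eef_rot'])"
```

```text
time_s: 4.15
tcp_pos: [0.4518, -0.0772, 0.0053]
eef_rot: [-180.0, -0.1, -26.9]
contact_force: [-0.5, 0.5, 0.0]
gripper_width: 0.0879
[ 0.45177699 -0.07718348  0.00530826] [-0.52413288  0.52003317  0.03566132] [-1.79954435e+02 -6.06186434e-02 -2.68500723e+01]
```

```bash
python3 -m inch '0 0 0 0 0 0 0.7;0 0 0 0 0 0 0.6;0 0 0 0 0 0 0.5;0 0 0 0 0 0 0.45;0 0 0 0 0 0 0.4;0 0 0 0 0 0 0.4;0 0 0 0 0 0 0.4;0 0 0 0 0 0 0.4' 8; python3 -m inch '0 0 0 0 0 0 0.3;0 0 0 0 0 0 0.3;0 0 0 0 0 0 0.3;0 0 0 0 0 0 0.3' 45
```

```text
time_s: 4.82
tcp_pos: [0.4512, -0.0773, 0.0046]
eef_rot: [-180.0, 0.0, -26.9]
contact_force: [0.0, 0.1, 0.7]
gripper_width: 0.0484
time_s: 5.15
tcp_pos: [0.4511, -0.0773, 0.0046]
eef_rot: [180.0, 0.0, -26.9]
contact_force: [0.2, -0.4, 0.7]
gripper_width: 0.0476
```

```bash
python3 -m inch '0 0 -0.01 0 0 0 0.3;0 0 -0.02 0 0 0 0.3;0 0 -0.03 0 0 0 0.3;0 0 -0.03 0 0 0 0.3;0 0 -0.03 0 0 0 0.3;0 0 -0.03 0 0 0 0.3;0 0 -0.015 0 0 0 0.3;0 0 0 0 0 0 0.3' && python3 -m inch '0.012 0.005 0 0 0 0 0.3;0.0225 0.009 0 0 0 0 0.3;0.0225 0.009 0 0 0 0 0.3;0.0225 0.009 0 0 0 0 0.3;0.0225 0.009 0 0 0 0 0.3;0.0225 0.009 0 0 0 0 0.3;0.0225 0.009 0 0 0 0 0.3;0.0225 0.009 0 0 0 0 0.3;0.0225 0.009 0 0 0 0 0.3;0.0225 0.009 0 0 0 0 0.3;0.015 0.0046 0 0 0 0 0.3;0 0 0 0 0 0 0.3;0 0 0 0 0 0 0.3'
python3 - <<'E'
from h import *
s=r.get_state(); print(s['tcp_pos'],s['eef_rot'],s['contact_force'])
for n in("scene","top"):
    im=r.capture(n)[:,:,::-1].copy(); c=proj(n,s['tcp_pos'])[0]; raw=im.copy()
    h=silh(n,prof(s['tcp_pos'][:2],[(.024,0),(.024,.026)],z0=s['tcp_pos'][2]-.0046)); cv2.polylines(im,[np.round(h*16).astype(int)],True,(255,255,0),1,shift=4)
    h=silh(n,prof((.615,-.262),[(.025,0),(.025,.074),(.019,.0945),(.0125,.106)])); cv2.polylines(im,[np.round(h*16).astype(int)],True,(0,255,0),1,shift=4)
    x0,y0=(c-[50,40]).astype(int)
    cv2.imwrite(f'pics/pre_{n}.png',np.hstack([cv2.resize(q[y0:y0+120,x0:x0+100],(400,480),interpolation=cv2.INTER_CUBIC) for q in(raw,im)]))
E
```

```text
time_s: 5.82
tcp_pos: [0.4533, -0.077, 0.1734]
eef_rot: [-179.8, -0.3, -26.8]
contact_force: [0.2, -0.5, -0.9]
gripper_width: 0.0475
time_s: 6.9
tcp_pos: [0.6145, -0.2622, 0.1675]
eef_rot: [180.0, 0.2, -26.9]
contact_force: [-0.2, 0.1, -0.4]
gripper_width: 0.0475
[ 0.61451362 -0.26216939  0.16752837] [ 1.79968650e+02  1.50697561e-01 -2.69340277e+01] [-0.19132981  0.13781462 -0.37519583]
```

View pics/pre_scene.png

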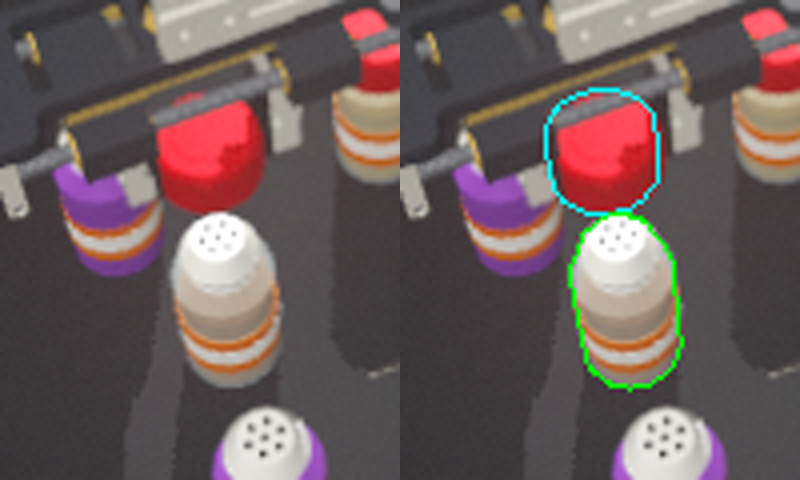

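View pics/pre_top.png

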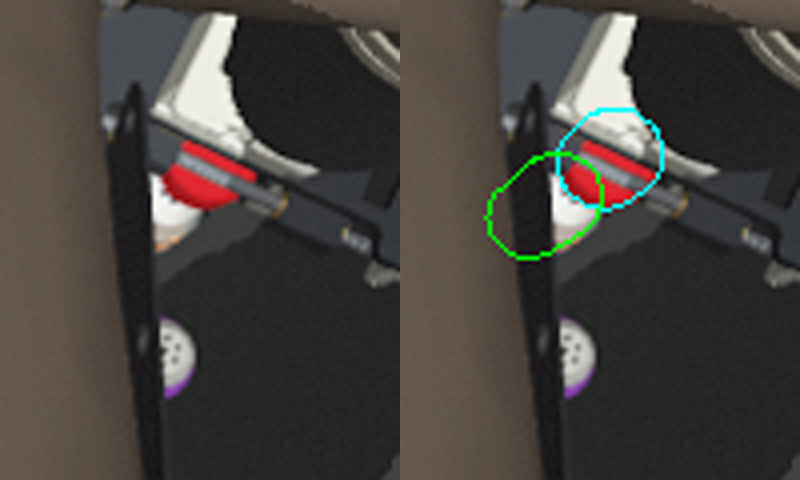

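The scene picture shows the cap's bottom edge at (211,212) in the crop, just behind and above the jar mouth at (218,237). It lies within about 1 px of prediction relative to the jar. The top picture agrees where the cap shows. Going down to just above the catches.

```bash
python3 -m inch '0.0002 0 0.01 0 0 0 0.3;0 0 0.015 0 0 0 0.3;0 0 0.012 0 0 0 0.3;0 0 0.008 0 0 0 0.3;0 0 0.006 0 0 0 0.3;0 0 0.005 0 0 0 0.3;0 0 0.004 0 0 0 0.3;0 0 0.003 0 0 0 0.3;0 0 0 0 0 0 0.3;0 0 0 0 0 0 0.3' 55
python3 - <<'E'
from h import *
s=r.get_state(); print(s['tcp_pos'],s['eef_rot'],s['contact_force'],s['moment'])
n="scene"
im=r.capture(n)[:,:,::-1].copy(); c=proj(n,s['tcp_pos'])[0]; raw=im.copy()
h=silh(n,prof(s['tcp_pos'][:2],[(.024,0),(.024,.026)],z0=s['tcp_pos'][2]-.0046)); cv2.polylines(im,[np.round(h*16).astype(int)],True,(255,255,0),1,shift=4)
h=silh(n,prof((.615,-.262),[(.025,0),(.025,.074),(.019,.0945),(.0125,.106)])); cv2.polylines(im,[np.round(h*16).astype(int)],True,(0,255,0),1,shift=4)
x0,y0=(c-[40,40]).astype(int)
cv2.imwrite(f'pics/eng_{n}.png',np.hstack([cv2.resize(q[y0:y0+96,x0:x0+80],(400,480),interpolation=cv2.INTER_CUBIC) for q in(raw,im)]))
E
```

```text
time_s: 7.83
tcp_pos: [0.6153, -0.262, 0.1067]
eef_rot: [180.0, -0.0, -26.9]
contact_force: [-0.7, 0.1, -0.4]
gripper_width: 0.0472
[ 0.61528317 -0.2619937   0.1067286 ] [ 1.79997590e+02 -1.41998285e-02 -2.68568233e+01] [-0.72118101  0.14634007 -0.42514684] [0.00221184 0.01980895 0.0217797 ]
```

View pics/eng_scene.png

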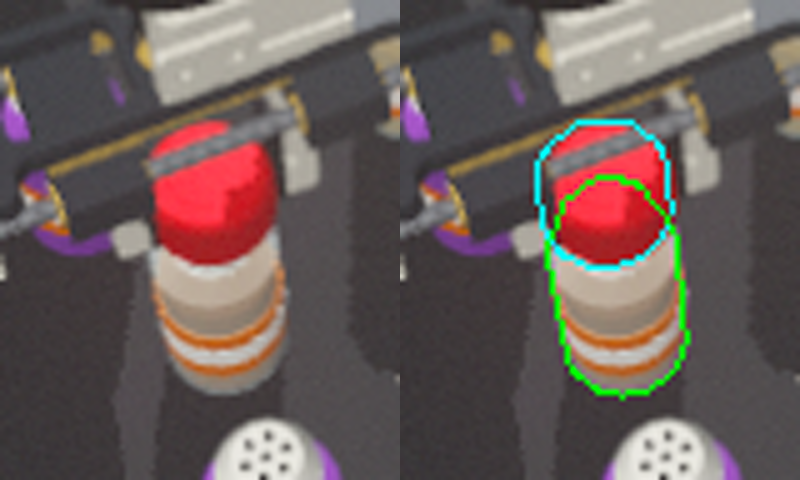

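```bash
python3 - <<'E'
from h import *
n="scene"; im=r.capture(n); cv2.imwrite('pics/e2.png',im[:,:,::-1]); s=r.get_state()
c=proj(n,s['tcp_pos'])[0]; print(c)
x0,y0=(c-[40,40]).astype(int); print(x0,y0)
for row in (30,36,42,46,48): 
    y=y0+row; print(row,[tuple(int(v) for v in im[y,x]) for x in list(range(x0+24,x0+36))],'|',[tuple(int(v) for v in im[y,x]) for x in list(range(x0+50,x0+62))])
def mask(b):
    h=cv2.cvtColor(b,cv2.COLOR_RGB2HSV); return (((h[...,0]<8)|(h[...,0]>172))&(h[...,1]>150)&(h[...,2]>60))
m=mask(im)[y0:y0+60,x0:x0+80]
for y in range(22,54): 
    xs=np.where(m[y])[0]; xs=xs[(xs>22)&(xs<62)]
    h=silh(n,prof(s['tcp_pos'][:2],[(.024,0),(.024,.026)],z0=s['tcp_pos'][2]-.0046))-[x0,y0]
    # predicted extents at row y
    e=[]
    for a,b in zip(h,np.roll(h,-1,0)):
        if (a[1]-y)*(b[1]-y)<=0 and a[1]!=b[1]: e.append(a[0]+(b[0]-a[0])*(y-a[1])/(b[1]-a[1]))
    print(y,(xs.min(),xs.max()) if len(xs) else None,np.round([min(e),max(e)],1) if e else None)
E
```

```text
[269.75916836 274.47540828]
229 234
30 [(93, 85, 74), (88, 80, 76), (75, 72, 77), (74, 70, 76), (85, 77, 73), (93, 82, 76), (164, 75, 79), (220, 70, 79), (230, 85, 92), (206, 99, 104), (171, 108, 110), (155, 114, 118)] | [(255, 68, 86), (246, 54, 67), (169, 32, 37), (109, 51, 50), (63, 54, 53), (65, 57, 55), (110, 104, 99), (161, 157, 147), (177, 173, 162), (174, 171, 160), (174, 171, 160), (163, 160, 150)]
36 [(73, 71, 76), (74, 72, 75), (76, 75, 78), (74, 70, 75), (74, 70, 75), (75, 71, 74), (101, 68, 71), (211, 68, 72), (255, 60, 75), (255, 53, 67), (255, 51, 70), (255, 58, 78)] | [(206, 29, 34), (205, 26, 37), (198, 31, 39), (177, 35, 39), (141, 38, 42), (93, 52, 52), (63, 53, 53), (144, 141, 132), (174, 169, 160), (173, 169, 159), (173, 169, 159), (171, 166, 157)]
42 [(64, 57, 59), (61, 56, 60), (62, 56, 57), (63, 59, 59), (62, 58, 58), (62, 57, 58), (79, 57, 60), (165, 47, 53), (222, 29, 40), (248, 38, 55), (255, 52, 68), (255, 55, 75)] | [(184, 30, 35), (171, 30, 36), (154, 32, 35), (146, 34, 40), (136, 44, 46), (109, 69, 70), (84, 78, 81), (85, 77, 79), (87, 80, 84), (85, 79,
[... 1407 characters left out ...]
, np.int64(54)) [26.9 53.2]
38 (np.int64(31), np.int64(54)) [27.1 53.3]
39 (np.int64(31), np.int64(54)) [27.3 53.4]
40 (np.int64(31), np.int64(54)) [27.5 53.6]
41 (np.int64(31), np.int64(54)) [27.7 53.6]
42 (np.int64(31), np.int64(54)) [27.9 53.6]
43 (np.int64(31), np.int64(54)) [28.1 53.4]
44 (np.int64(31), np.int64(53)) [28.3 53.2]
45 (np.int64(31), np.int64(53)) [28.5 52.9]
46 (np.int64(31), np.int64(52)) [28.8 52.4]
47 (np.int64(32), np.int64(52)) [29.3 51.8]
48 (np.int64(32), np.int64(51)) [29.9 51. ]
49 (np.int64(33), np.int64(50)) [30.6 50.1]
50 (np.int64(34), np.int64(49)) [31.6 48.9]
51 (np.int64(37), np.int64(46)) [33.  47.4]
52 (np.int64(39), np.int64(44)) [34.9 45.3]
53 None None
```

```bash
python3 - <<'E'
from h import *
n="scene"; im=cv2.imread('pics/e2.png').astype(float); S0=cv2.imread('pics/scene0.png').astype(float); x0,y0=229,234
h=silh(n,prof((.615,-.262),[(.025,0),(.025,.074),(.019,.0945),(.0125,.106)]))-[x0,y0]
for y in (62,64,66,68,70):
    e=[]
    for a,b in zip(h,np.roll(h,-1,0)):
        if (a[1]-y)*(b[1]-y)<=0 and a[1]!=b[1]: e.append(a[0]+(b[0]-a[0])*(y-a[1])/(b[1]-a[1]))
    print(y,np.round([min(e),max(e)],1),'now',im[y0+y,x0+28:x0+36,1].astype(int),im[y0+y,x0+52:x0+61,1].astype(int))
    print('   was',S0[y0+y,x0+28:x0+36,1].astype(int),S0[y0+y,x0+52:x0+61,1].astype(int))
# mouth: white region/hole pattern in initial picture: dark holes centroid
g=S0[262:290,255:287].astype(np.uint8); cv2.imwrite('pics/mouth.png',cv2.resize(g,None,fx=16,fy=16,interpolation=cv2.INTER_CUBIC))
T0=cv2.imread('pics/top0.png')[165:197,415:447]; cv2.imwrite('pics/mouthT.png',cv2.resize(T0,None,fx=16,fy=16,interpolation=cv2.INTER_CUBIC))
E
```

```text
62 [31.3 56.1] now [ 78  80  77 105 149 142 131 132] [122 125 106 142 150  84  79  80  78]
   was [ 67  64  64 101 149 144 132 133] [126 127 111 142 151  89  81  82  82]
64 [31.7 56.3] now [ 80  77  79  99 122 106 135 139] [111  94 134 156 128  77  77  80  79]
   was [ 65  63  65  84 120 109 135 142] [113 101 136 157 130  77  81  83  82]
66 [32.1 56.5] now [ 75  79  78  80 124 177 139 101] [123 160 166 140  95  82  78  79  76]
   was [ 64  62  65  62 118 177 141 103] [124 161 165 143  97  88  83  82  80]
68 [32.5 56.5] now [ 77  77  78  77  77 126 186 187] [175 158 112  86  98  93  78  76  77]
   was [ 65  65  66  65  69 123 187 186] [175 161 115  90 103  95  82  82  82]
70 [32.9 56.1] now [ 76  76  76  76  77  87 113 142] [117  86  97 106  94  81  79  78  77]
   was [ 61  67  64  66  64  80 113 145] [120  92 103 110  99  85  82  83  82]
```

View pics/mouth.png

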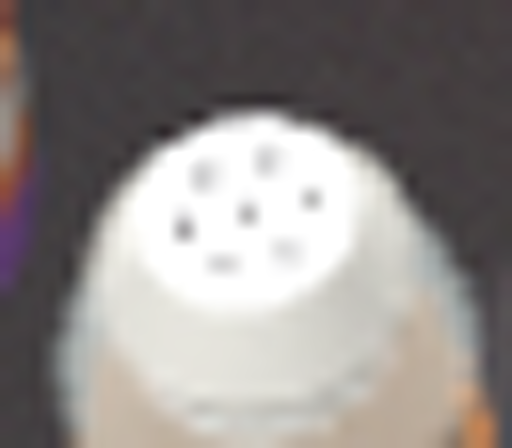

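View pics/mouthT.png

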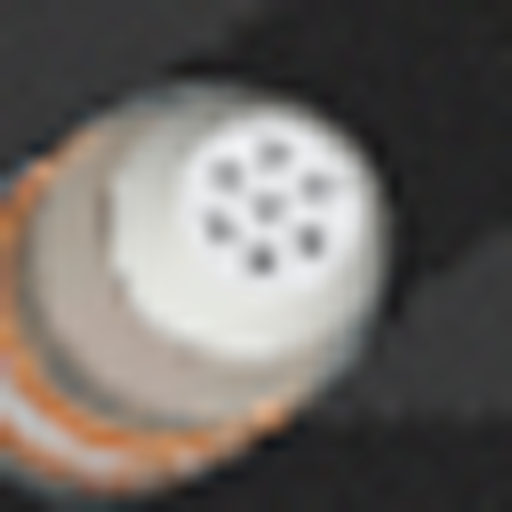

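```bash
python3 - <<'E'
from h import *
obs={"scene":np.array([269.97,274.75]),"top":np.array([431.15,177.4])}
t=tri(list(obs.items())); print(t.x,t.fun)
for n in obs:
    p=onplane(n,obs[n],.106); c=onplane(n,{"scene":(274.41,209.76),"top":(347.38,251.22)}[n],.0145); print(n,p)
f=lambda x:np.concatenate([proj(n,[x[0],x[1],.106])[0]-obs[n] for n in obs])
s=least_squares(f,[.6,-.2]);print(s.x,s.fun)
# scene-only hull-centroid calibrated cap then/now: shift of the TCP needed so the cap in picture sits on the mouth
E
```

```text
[ 0.61458354 -0.26207345  0.10518317] [-0.48576488  0.02686254 -0.41182811 -0.40596727]
scene [ 0.61565506 -0.26179551  0.106     ]
top [ 0.61348029 -0.26273785  0.106     ]
[ 0.61470691 -0.26214584] [-0.49769486 -0.14194528 -0.28443445 -0.53209396]
```

```bash
python3 - <<'E'
from h import *
n="scene"; S0=cv2.imread('pics/scene0.png').astype(int); E=cv2.imread('pics/e2.png').astype(int)
for nm,im,xy,z in (("init",S0,(.4512,-.0774),0),("now",E,(.6153,-.2620),.1021)):
    h=silh(n,prof(xy,[(.024,0),(.024,.026)],z0=z)); print(nm,h.min(0),h.max(0))
    # redness fraction R-G edges, subpixel at rows near right extreme & bottom
    yr=int(round(h[h[:,0].argmax(),1]))
    for y in range(yr-3,yr+3,1):
        v=(im[y,:,2]-im[y,:,1]).astype(float); x1=int(h[:,0].max()); seg=v[x1-8:x1+6]; L=seg[:4].mean(); 
        k=np.where(seg<L/2)[0][0]; xr=x1-8+k-1+(seg[k-1]-L/2)/(seg[k-1]-seg[k])
        x2=int(h[:,0].min()); seg=v[x2-4:x2+9][::-1]; L=seg[:3].mean(); k=np.where(seg<L/2)[0]; k=k[0]; xl=x2+8-(k-1+(seg[k-1]-L/2)/(seg[k-1]-seg[k]))
        print(y,'L',round(xl,2),'R',round(xr,2))
    xb=int(round(h[h[:,1].argmax(),0]))
    for x in range(xb-2,xb+3):
        v=(im[:,x,2]-im[:,x,1]).astype(float); y1=int(h[:,1].max()); seg=v[y1-7:y1+6]; L=seg[:4].mean(); k=np.where(seg<L/2)[0][0]; print(x,'B',round(y1-7+k-1+(seg[k-1]-L/2)/(seg[k-1]-seg[k]),2))
E
```

```text
init [263.72406 198.86977] [283.56815 220.03775]
210 L 264.62 R 283.52
211 L 264.99 R 283.39
212 L 265.3 R 283.54
213 L 265.31 R 283.67
214 L 265.36 R 283.68
215 L 265.55 R 283.42
271 B 219.75
272 B 220.02
273 B 219.95
274 B 219.97
275 B 220.01
now [255.74675 257.4902 ] [282.57007 287.0319 ]
273 L 259.59 R 283.28
274 L 259.61 R 283.33
275 L 259.77 R 283.25
276 L 259.82 R 283.07
277 L 259.68 R 282.89
278 L 259.87 R 282.72
267 B 286.29
268 B 286.36
269 B 286.48
270 B 286.51
271 B 286.5
```

After allowing for the pixel bias seen earlier, the cap and jar axes agree within about 1 mm. Now I'll press down in small steps, reading the force each time.

```bash
python3 -m inch '0 0 0.004 0 0 0 0.3;0 0 0.003 0 0 0 0.3;0 0 0.001 0 0 0 0.3;0 0 0 0 0 0 0.3' 60; python3 -m inch '0 0 0.001 0 0 0 0.3;0 0 0.001 0 0 0 0.3;0 0 0 0 0 0 0.3'; python3 -m inch '0 0 0.001 0 0 0 0.3;0 0 0.001 0 0 0 0.3;0 0 0 0 0 0 0.3'
```

```text
time_s: 8.27
tcp_pos: [0.615, -0.2621, 0.0984]
eef_rot: [180.0, 0.0, -26.9]
contact_force: [0.2, -0.5, -0.1]
gripper_width: 0.047
time_s: 8.52
tcp_pos: [0.6153, -0.2622, 0.097]
eef_rot: [180.0, -0.0, -26.9]
contact_force: [-0.9, -1.1, 3.2]
gripper_width: 0.0471
time_s: 8.77
tcp_pos: [0.6155, -0.2623, 0.0955]
eef_rot: [180.0, -0.1, -26.8]
contact_force: [-2.2, -2.1, 6.1]
gripper_width: 0.0471
```

```bash
python3 -m inch '-0.0003 0.001 0.0005 0 0 0 0.3;0 0 0.001 0 0 0 0.3;0 0 0 0 0 0 0.3'; python3 -m inch '0 0 0.001 0 0 0 0.3;0 0 0.001 0 0 0 0.3;0 0 0 0 0 0 0.3'
```

```text
time_s: 9.02
tcp_pos: [0.6151, -0.2631, 0.0945]
eef_rot: [180.0, -0.1, -26.8]
contact_force: [-1.1, -1.6, 7.9]
gripper_width: 0.0475
time_s: 9.27
tcp_pos: [0.6143, -0.2623, 0.0906]
eef_rot: [-180.0, 0.0, -26.9]
contact_force: [0.0, -0.2, -1.0]
gripper_width: 0.047
```

The click has happened: the force climbed to about 8–10 N, then dropped to around 0. I'll keep going down.

```bash
python3 -m inch '0 0 0.001 0 0 0 0.3;0 0 0.001 0 0 0 0.3;0 0 0 0 0 0 0.3'; python3 -m inch '0 0 0.001 0 0 0 0.3;0 0 0 0 0 0 0.3'; python3 -m inch '0 0 0.001 0 0 0 0.3;0 0 0 0 0 0 0.3'
```

```text
time_s: 9.52
tcp_pos: [0.614, -0.2625, 0.0882]
eef_rot: [180.0, 0.1, -26.9]
contact_force: [0.3, -1.0, -1.7]
gripper_width: 0.0472
time_s: 9.68
tcp_pos: [0.6143, -0.2627, 0.0878]
eef_rot: [180.0, 0.0, -26.9]
contact_force: [-0.2, -0.1, 0.0]
gripper_width: 0.0472
time_s: 9.85
tcp_pos: [0.6146, -0.2629, 0.0877]
eef_rot: [180.0, -0.0, -26.8]
contact_force: [-2.2, -1.0, 3.5]
gripper_width: 0.047
```

Home height is reached: the TCP is at 87.7 mm, so the rim is at about 83 mm. Next I build up the steady push.

```bash
python3 -m inch '0 0 0.001 0 0 0 0.3;0 0 0.001 0 0 0 0.3;0 0 0 0 0 0 0.3'; python3 -m inch '0 0 0.001 0 0 0 0.3;0 0 0.001 0 0 0 0.3;0 0 0 0 0 0 0.3'
```

```text
time_s: 10.1
tcp_pos: [0.6154, -0.2633, 0.0877]
eef_rot: [180.0, -0.2, -26.8]
contact_force: [-4.4, 1.2, 13.9]
gripper_width: 0.047
time_s: 10.35
tcp_pos: [0.6163, -0.2637, 0.0878]
eef_rot: [180.0, -0.3, -26.8]
contact_force: [-5.9, 1.6, 25.3]
gripper_width: 0.0476
```

```bash
python3 -m inch '0 0 -0.0008 0 0 0 0.3;0 0 -0.0007 0 0 0 0.3;0 0 0 0 0 0 0.3;0 0 0 0 0 0 0.3'; python3 - <<'E'
from h import *
for n in("scene","top"):
    im=r.capture(n)[:,:,::-1].copy(); s=r.get_state(); c=proj(n,s['tcp_pos'])[0]; print(s['tcp_pos'],s['contact_force'],s['time_s'])
    h=silh(n,prof((.615,-.262),[(.024,0),(.024,.026)],z0=.083)); raw=im.copy(); cv2.polylines(im,[np.round(h*16).astype(int)],True,(255,255,0),1,shift=4)
    x0,y0=(c-[50,50]).astype(int)
    cv2.imwrite(f'pics/fin_{n}.png',np.hstack([cv2.resize(q[y0:y0+120,x0:x0+100],(400,480),interpolation=cv2.INTER_CUBIC) for q in(raw,im)]))
    cv2.imwrite(f'pics/full_{n}.png',raw)
E
```

```text
time_s: 10.68
tcp_pos: [0.6155, -0.2634, 0.0877]
eef_rot: [180.0, -0.2, -26.8]
contact_force: [-4.5, 1.8, 17.0]
gripper_width: 0.0473
[ 0.61548924 -0.26334759  0.08769886] [-4.57099291  1.04208857 16.30291028] 10.7333
[ 0.61551469 -0.26333148  0.08771189] [-5.22047622  2.52469053 16.27458618] 10.7833
```

View pics/fin_scene.png

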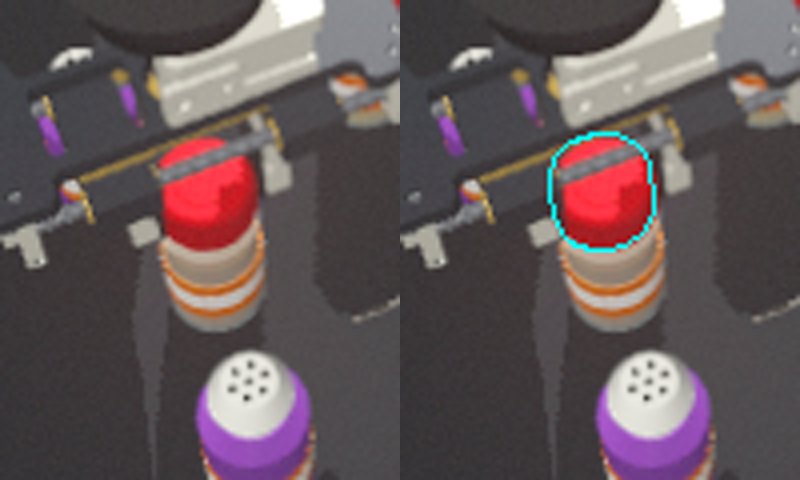

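View pics/full_scene.png

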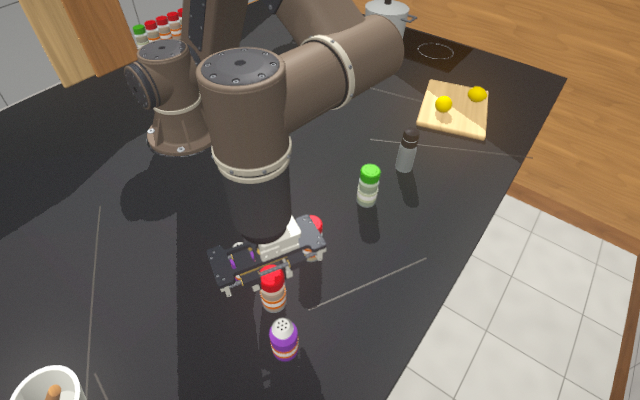

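The picture shows the cap sitting level over the neck at (272,278), on the outline predicted for home. The other jars and the mill have not moved. One short check that the push holds steady, then I hand in.

```bash
python3 -m inch '0 0 0 0 0 0 0.3;0 0 0 0 0 0 0.3;0 0 0 0 0 0 0.3;0 0 0 0 0 0 0.3;0 0 0 0 0 0 0.3;0 0 0 0 0 0 0.3'; python3 -c "
from plant import r
s=r.get_state();print(s['tcp_pos'],s['contact_force']);print(r.close_job())"
```

```text
time_s: 11.28
tcp_pos: [0.6155, -0.2633, 0.0877]
eef_rot: [180.0, -0.2, -26.8]
contact_force: [-5.2, 1.7, 17.6]
gripper_width: 0.0468
[ 0.61550708 -0.26332794  0.08770475] [-5.23272917  1.69377848 17.58576907]
the job is handed in; nothing more can be done
None
```

The red cap is snapped fully home on the clear, orange-labelled jar. I handed the job in at 11.3 s with the gripper still on the cap and pressing down.

- **Click:** the push rose to about 8 N at the last reading before the click, then fell to about 0. I kept moving down through it.
- **Fully home:** the cap stopped firmly with the rim at about 83 mm. That height did not change between 17 N and 25 N of push. The scene picture shows the cap level over the neck where a fully seated cap should be.
- **Final push:** it was steady at about 17 N down over the last half second. There is also about 5 N sideways.
- **Above the range:** while building up the push it read 25 N at the end of one step, above the 10 to 20 N asked for. I eased it back to 17 N without letting go.
- **Other things:** in the last scene picture the green jar, the pepper mill and the nearer purple jar have not visibly moved. The arm largely hides the red-capped jar and the other purple jar.
- **Camera disagreement:** the two cameras differed by 2 to 4 mm in absolute position. They agreed to about 1 mm on the distance from cap to jar, so I steered by that distance and corrected 1 mm sideways from the force readings during the press.

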